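# Seat the drip tray and tighten its wing screw

### The job

At the drinks station, push the black drip tray along its dock with your fingertips until its forked tongue is fully home around the screw post, leaving the little cup standing on it. Then tighten the loose wing screw clockwise (seen from above) with repeated fingertip pushes against its wings until it stops, and move clear. Do not pinch the wings or lift anything, and leave everything else on the counter where it stands.

Things in the scene. Friction and masses are not known exactly. Their poses are not given: they have to be found in the camera images.
- dock: Fixed flat steel dock, plate 345 x 134 x 4 mm, x = -305 to +40 mm. Origin on the counter, under the wing screw's vertical axis; +x is the way the tray slides home, towards the screw. Side rails (tops 18 mm above the counter, inner faces at y = +-56.5 mm) from x = -305 to -15. At the origin a boss (radius 12 mm, 23 mm high) with a collar (radius 6 mm, top at 29 mm) that the tray's fork fits around.
- tray: Loose black drip tray with steel grid, 160 (its x, = dock's x) x 110 x 30 mm, 0.35 kg, on the dock plate between the rails; rim 34, grid 31 mm above the counter. Origin: centre of its underside. A forked steel tongue (46 mm wide, top 29 mm above the counter) sticks out 65 mm at +x. Starts 35 to 65 mm short of home; home is origin at dock x = -125 mm (4 mm short accepted). Slides with 2 to 4 N.
- tray_front (a point): Centre of the outer face of the tray's flat -x end wall, half-way up (19 mm above the counter): the face to push along the dock's +x.
- slot_end (a point): Closed end of the slot (18 mm wide) in the tray's tongue; it is 6 mm short of the dock's origin when the tray is home.
- screw_mid (a point): On the vertical axis of the steel wing screw, at mid-height of its wings, 54 (loosest) to 49 mm (tight) above the counter. Two flat upright wings, opposite each other, reach 36 mm from the axis, are 5 mm thick and span 12 mm below to 12 mm above this point. Hub radius 8 to 10 mm, top 3 mm above this point; flange below of radius 16 mm. Sinks 4 mm a turn; never comes off.
- wing_tip (a point): Outer tip of one of the two wings, 36 mm from the screw axis, at the wings' mid-height.
- screw (a joint): Turn of the wing screw in rad, growing clockwise seen from above (tightening). 0 is loosest, 7.85 is the hard stop (fully tight; over 7.55 accepted). Turns with about 0.03 N m (1 N at a wing tip) and stays where it is left. At the stop the wings lie along the dock's x axis, at 0 along its y axis. Starts 4 to 7 rad short of the stop.
- wing_drive: The faces of the two wings that are pushed to tighten the screw (the halves of the wings on the anticlockwise side). Origin on the screw axis at the underside of the flange; turns with the screw.
- wing_back: The opposite faces of the two wings (pushing them loosens the screw). Origin as for wing_drive. The wings count as pinched if these and the wing_drive faces are both pressed by the fingers (over 2 N each) at once.
- cup: Small white ceramic cup, 56 mm across the rim, 48 mm high, no handle, 0.12 kg, standing loose on the tray's grid; origin at the centre of its foot. It rides along with the tray.
- coaster: Bystander: cork disc 90 mm across, 6 mm high, beyond the screw; origin under its centre.
- spoon: Bystander: steel teaspoon 140 mm long lying beside the dock on the robot's side.
- saucer: Bystander: white saucer 110 mm across, 18 mm high, beside the dock on the side away from the robot.
- sugar_jar: Bystander: glass jar with a steel lid, 60 mm across, 75 mm high, away from the robot near the screw's end of the dock.
- tumbler_a: Bystander: clear tumbler 66 mm across, 115 mm high, left of the dock, one of two, nearer the robot or further from it.
- tumbler_b: Bystander: the other clear tumbler, same size.
- sauce_bottle: Bystander: white bottle 56 mm across, 150 mm high, on the right.
Not all that is in view belongs to the job. What is shaped like the cup but orange is not meant.

How it is judged (in metres and radians):
On the way, in this order (a step that is already met when the one before it is completed fails the run):
1. the tray is pushed fully home along the dock (x of tray in the frame of dock above -0.129 m and z of tray in the frame of dock below 0.008 m), for 0.2 s.
2. the wing screw is turned clockwise to its stop (value of joint screw above 7.55 rad), for 0.2 s.
At the end, for the whole second after the job is handed in: The tray is home (no more than 4 mm short) and flat on the dock, the screw is within 0.3 rad of its stop and still, and the cup stands upright on the tray (all of step 1 and value of joint screw above 7.55 rad and velocity of joint screw between -0.05 and 0.05 rad/s and linear speed of tray below 0.02 m/s and angle between cup's own z axis and vertical below 0.15 rad and z of cup in the frame of tray between 0.022 and 0.036 m and horizontal distance between cup and tray below 0.075 m); the robot touches nothing.
It fails at once if the tray is lifted off the dock (over 10 mm) (z of tray in the frame of dock above 0.014 m).
It fails at once if the cup is lifted off the tray, or tipped (z of cup in the frame of tray above 0.04 m or angle between cup's own z axis and vertical above 0.5 rad).
It fails at once if the wings are pinched between the fingers (contact force between the fingers and wing_drive above 2 N and contact force between the fingers and wing_back above 2 N).
It fails at once if something else on the counter is moved more than 30 mm (distance of any of coaster, spoon, saucer, sugar_jar, tumbler_a, tumbler_b, sauce_bottle from where it was at the start of the episode above 0.03 m).
It also fails if it takes over 61 s, if anything falls off the work surface, if the arm or the gripper's body presses on something with over 40 N, if the wrist force passes 120 N, or if a joint passes its speed limit or range.

### The arm

A 7-joint arm with a two-finger parallel gripper is mounted at the origin on the work surface. World frame = base frame: x ahead of the robot, y to its left, z up, the work surface at z = 0. Lengths are in m, angles in degrees, forces in N, time in s.
With the tool pointing down it reaches from about 0.425 to 0.875 m from the base axis. Payload 9.9 kg.
Tool frame: the origin (TCP) lies midway between the tips of the shut fingers; the grasp point (between the pads) lies 19 mm behind it; z points along the fingers, y is the direction in which the jaws open and shut (so a half turn about z gives the same grasp; the last joint's range is limited). The gripper opens to 85 mm and grips with 20 to 120 N. Pads are 22 mm wide; open, the fingers measure 114 mm over their backs; the gripper's body (76 mm by 85 mm) begins 54 mm behind the grasp point. The pads swing forward as they close: fully open they stand 13 mm farther back than shut.
Start: joints at [-80.947, 32.985, 1.427, 82.34, -0.859, 64.687, -3.237], TCP at [0.162, 0.655, 0.231] pointing down, gripper open.
Joint ranges: [-157.87, 157.87], [-19.46, 123.44], [-87.15, 90], [11.01, 140.99], [-62.26, 242.26], [9.8, 113.94], [-161.44, 161.44]. Speed limits (degrees/s): [127.2, 127.2, 172.46, 172.46, 180, 180, 180].

### API

Orientations are given as a 3x3 rotation matrix whose columns are the frame's x, y, z axes.
In Python, from cell import get_state, snapshot, finish_job gives the robot as it stands.
- The arm moves only by the tool carry_out, never from a script. Its argument "plan" is a list of rows, each an object with "jaw": the finger opening in cm, from 0 to 8.54; "xyz": the shift along the world's x, y, z in cm, a list of three; "delta_rot": the turn, a rotation vector about the world's x, y, z in rad, a list of three. In form: [{"jaw": jaw, "xyz": [dx, dy, dz], "delta_rot": [wx, wy, wz]}, ...]. A call has exactly 10 rows; each row shifts and turns the commanded pose from where the row before left it; what a row does not reach is not made up. A row lasts 1/10 s, in which the tool goes at most 50 mm and 8.59 degrees, less where a joint would pass 70% of its speed; a pose out of reach is approached as far as the arm can. A call with a gripper value outside its range is refused whole. The fingers move at their own pace and stop on an object; the grip force is fixed at half the most. Time passes only in rows, so rows that do not move let the fingers close, or fill a call up. It gives the time, the measured TCP pose, the force and the opening at its end, in the units of the state.
- get_state(): the state, without advancing time (a new reading comes with each control period).
- snapshot(name): name is "scene" or "top" or "wrist"; returns a dict with "frame" (400x640x3 uint8, red, green, blue), "fovy" (degrees; the focal length in pixels is half the picture's height over the tangent of half this angle, whatever the lens; pixels are square), "cx", "cy" (the principal point, pixels), "camera_from_world" (4x4, takes a point from world to camera coordinates); the wrist camera has in their place "tool_from_camera" (4x4, takes a point from camera to tool coordinates, whose origin is the TCP and whose axes are the flange's). Camera axes: x right, y up, looking along -z (the intrinsics and any distortion apply to the point x, -y, -z); pixel columns grow to the right and rows downward; lengths in m; the calibration is good to about 2 mm. A picture is of the moment at which its call begins: read the wrist's pose just before it. There is no depth.
- finish_job(): hands the job in, once; it reports no verdict.
The state is a dict: "time_s": time; "joint_positions": joint angles; "qvel": joint speeds; "tau": joint torques, N m; "ee_pos": TCP position; "ee_rot": TCP orientation; "force": force on the tool from outside, world axes, zero at the start; "moment": the same for the moment, N m; "opening": finger opening in m.
Only numpy, scipy, OpenCV 4.12 (cv2) and the standard library are available. Lean on these libraries where they do the work, as an engineer would, in place of code of your own. Each camera call takes 0.05 s, during which the arm holds its last target.

## Working session

There is one attempt and no reset: what is moved stays moved. The work goes in short steps, Python scripts to look and compute and a tool call to move; the robot and the scene stay as the last step left them, time stands still between calls to the robot, and variables do not carry over. Pictures are saved under pics/ and viewed, and the job is handed in when it is done.

Besides the shell and the picture viewer there is one more tool, called after "Emit:" in YAML: its name, and indented under it one key for each argument. carry_out: Moves the arm, as the interface text tells. Its arguments: {"type":"object","properties":{"plan":{"type":"array","items":{"type":"object","properties":{"jaw":{"type":"number"},"xyz":{"type":"array","items":{"type":"number"}},"delta_rot":{"type":"array","items":{"type":"number"}}}}}},"required":["plan"]}

```bash
ls; mkdir -p pics; cat > h.py <<'E'
import numpy as np, cv2
from cell import get_state, snapshot, finish_job
def K(s):
    f=200/np.tan(np.radians(s['fovy'])/2); return f,s['cx'],s['cy']
def ray(s,u,v,st=None):
    f,cx,cy=K(s); d=np.array([(u-cx)/f,-(v-cy)/f,-1.])
    if 'camera_from_world' in s: M=np.linalg.inv(np.array(s['camera_from_world']))
    else:
        T=np.eye(4);T[:3,:3]=st['ee_rot'];T[:3,3]=st['ee_pos'];M=T@np.array(s['tool_from_camera'])
    return M[:3,3],M[:3,:3]@d
def onz(s,u,v,z,st=None):
    o,d=ray(s,u,v,st); return o+d*(z-o[2])/d[2]
def proj(s,p,st=None):
    f,cx,cy=K(s)
    if 'camera_from_world' in s: M=np.array(s['camera_from_world'])
    else:
        T=np.eye(4);T[:3,:3]=st['ee_rot'];T[:3,3]=st['ee_pos'];M=np.linalg.inv(T@np.array(s['tool_from_camera']))
    q=M[:3,:3]@np.asarray(p)+M[:3,3]; return np.array([cx+f*q[0]/-q[2],cy+f*q[1]/q[2]])
def save(s,n): cv2.imwrite('pics/'+n+'.png',s['frame'][:,:,::-1])
E
python3 - <<'E'
from h import *
import pickle
st=get_state();print(st)
for n in['scene','top','wrist']:
    s=snapshot(n);save(s,n+'0');pickle.dump(s,open(n+'0.pkl','wb'));print({k:v for k,v in s.items() if k!='frame'})
E
```

```text
pics
{'time_s': 0.0, 'joint_positions': array([-80.94734427,  33.03370766,   1.42399526,  82.38612765,
        -0.86075949,  64.68620118,  -3.23602277]), 'qvel': array([ 0.0229859 , -0.03321154,  0.05269052, -0.03502235,  0.06920668,
       -0.07769054, -0.04531713]), 'tau': array([-7.52662054e-04, -7.65759587e+01,  2.25025155e+00, -2.85971546e+01,
        1.53710047e-02,  1.27134586e-02, -8.02751828e-06]), 'ee_pos': array([0.16151277, 0.65492794, 0.23043246]), 'ee_rot': array([[-9.70917761e-01,  2.39413019e-01, -3.28859314e-04],
       [ 2.39413234e-01,  9.70916390e-01, -1.63330905e-03],
       [-7.17405514e-05, -1.66454203e-03, -9.99998612e-01]]), 'force': array([-0.23235551, -0.07739691,  0.04799312]), 'moment': array([0.00467891, 0.02311936, 0.02347076]), 'opening': 0.08539918181669605}
{'fovy': 46.19129921441524, 'cx': 325.44021755500194, 'cy': 203.74518278764074, 'camera_from_world': array([[-0.214912  ,  0.97663171,  0.00182886,  0.08727324],
       [-0.73879184, -0.16379849,  0.65372522,  0.35479426],
       [ 0.63874834,  0.13914225,  0.7567298 , -1.77550315],
       [ 0.        ,  0.        ,  0.        ,  1.        ]])}
{'fovy': 56.600423295824555, 'cx': 319.067575845568, 'cy': 197.15826855053737, 'camera_from_world': array([[-0.01024623, -0.99980727,  0.01674656,  0.04224856],
       [ 0.99683977, -0.00889361,  0.07893907, -0.56344213],
       [-0.07877492,  0.01750247,  0.99673877, -1.04477949],
       [ 0.        ,  0.        ,  0.        ,  1.        ]])}
{'fovy': 64.70109523938507, 'cx': 324.19173435362296, 'cy': 199.37169979007686, 'tool_from_camera': array([[-3.16065987e-04,  9.63171728e-01,  2.68886822e-01,
         6.71712493e-02],
       [ 9.99999626e-01,  8.78574594e-05,  8.60748940e-04,
         4.23155260e-04],
       [ 8.05425330e-04,  2.68886994e-01, -9.63171395e-01,
        -1.41919396e-01],
       [ 0.00000000e+00,  0.00000000e+00,  0.00000000e+00,
         1.00000000e+00]])}
```

View pics/scene0.png

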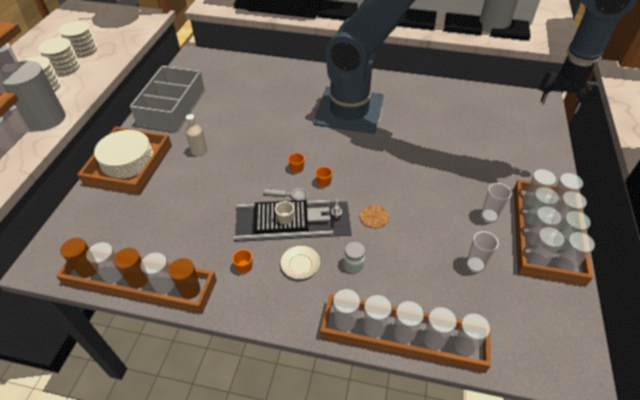

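View pics/top0.png

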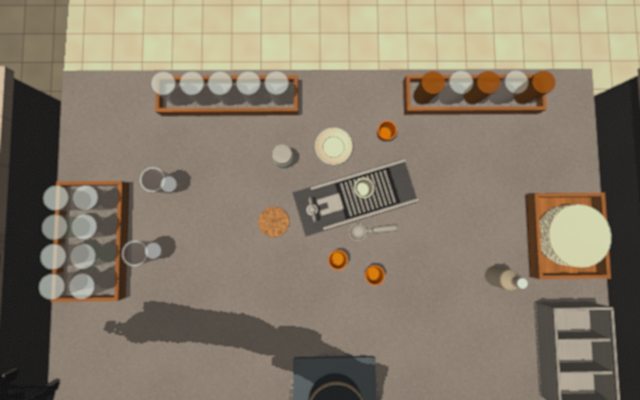

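View pics/wrist0.png

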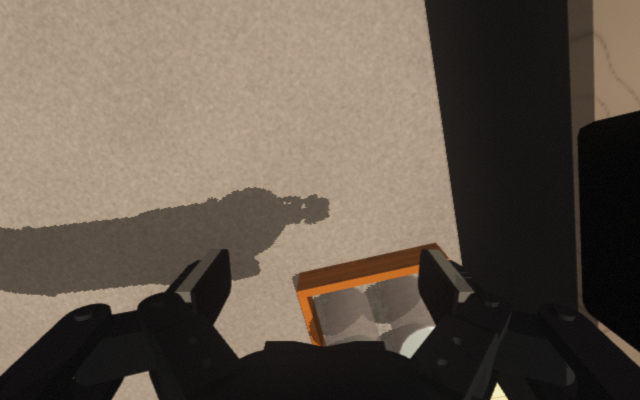

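The dock with tray and screw is at the centre of the top view: screw about (312,209), white cup on the grid at (362,187). The three orange cups at (387,130), (338,258) and (374,273) are decoys. I'll crop in close.

```bash
python3 - <<'E'
from h import *
import pickle
t=pickle.load(open('top0.pkl','rb'));s=pickle.load(open('scene0.pkl','rb'))
a=cv2.resize(t['frame'][145:250,280:430],None,fx=5.2,fy=5.2,interpolation=cv2.INTER_CUBIC)
b=cv2.resize(s['frame'][180:260,225:360],None,fx=5.8,fy=5.8,interpolation=cv2.INTER_CUBIC)
cv2.imwrite('pics/ct.png',a[:,:,::-1]);cv2.imwrite('pics/cs.png',b[:,:,::-1])
E
```

```text
(no output)
```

View pics/ct.png

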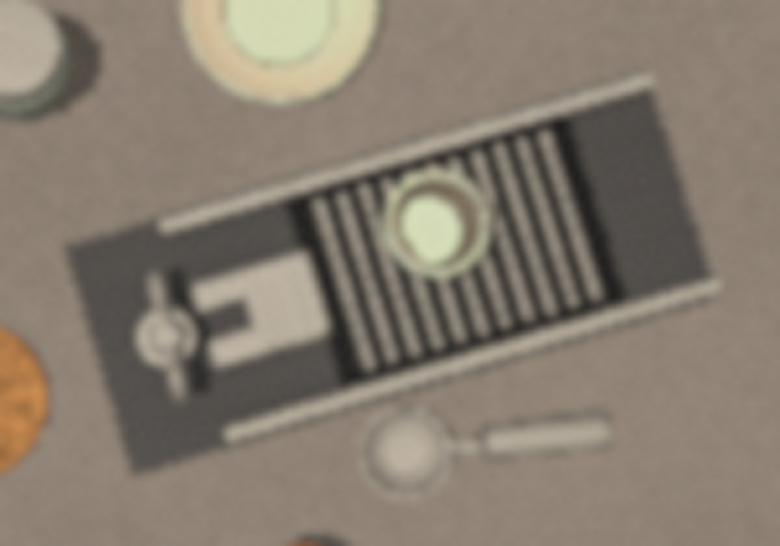

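View pics/cs.png

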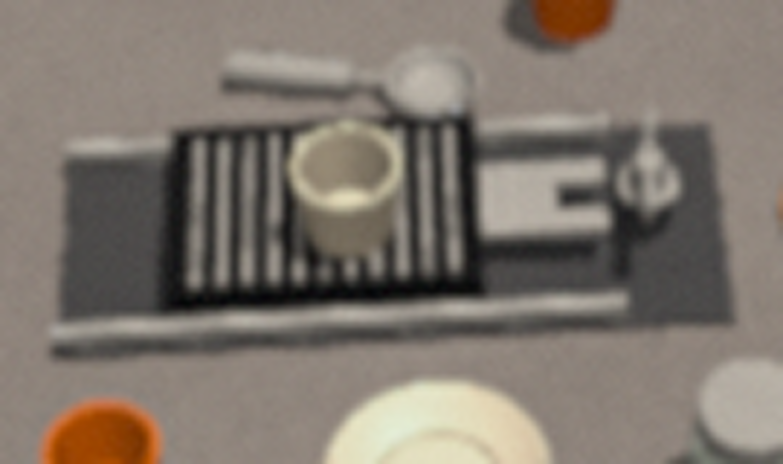

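```bash
python3 - <<'E'
from h import *
import pickle
t=pickle.load(open('top0.pkl','rb'))
def P(x,y,z): return onz(t,280+(x+.5)/5.2-.5,145+(y+.5)/5.2-.5,z)
for n,x,y,z in [('pl farleft',68,245,.004),('pl nearleft',135,475,.004),('rail far R',653,80,.018),('rail near R',720,287,.018),('rail far L',162,227,.018),('rail near L',230,437,.018),
 ('tray R far',565,125,.034),('tray R near',617,298,.034),('tray L far',292,203,.034),('tray L near',348,382,.034),('hub',166,336,.055),('w1',155,272,.062),('w2',180,400,.062),('cup rim',438,222,.079),
 ('spoon bowl',405,455,.005),('spoonend',607,430,.005),('slot',245,315,.029),('saucer',280,15,.015),('jar',15,45,.075)]:
    print(n,P(x,y,z).round(4))
E
```

```text
pl farleft [0.5819 0.1135 0.004 ]
pl nearleft [0.453  0.0768 0.004 ]
rail far R [ 0.6707 -0.2155  0.018 ]
rail near R [ 0.5539 -0.2496  0.018 ]
rail far L [0.5901 0.0605 0.018 ]
rail near L [0.4736 0.0241 0.018 ]
tray R far [ 0.6431 -0.1621  0.034 ]
tray R near [ 0.5473 -0.1882  0.034 ]
tray L far [ 0.6011 -0.0109  0.034 ]
tray L near [ 0.5028 -0.04    0.034 ]
hub [0.5279 0.0587 0.055 ]
w1 [0.5616 0.0642 0.062 ]
w2 [0.4936 0.0516 0.062 ]
cup rim [ 0.5852 -0.0846  0.079 ]
spoon bowl [ 0.4625 -0.0739  0.005 ]
spoonend [ 0.4752 -0.1873  0.005 ]
slot [0.5402 0.0154 0.029 ]
saucer [ 0.7097 -0.0068  0.015 ]
jar [0.6816 0.1371 0.075 ]
```

Choice by description: the black tray with grid in the dock, the white cup standing on it, and the two-winged steel screw at the dock's left end. The close crops agree. Origin is about (0.528, 0.0585), dock +x about (-0.28, 0.96), tray about 40 mm short of home, and wings about 6° clockwise of the dock's y axis, so q ≈ 3.2. I'm moving behind the tray's end wall.

Emit:
carry_out:
  plan:
    - {"jaw": 4,"xyz": [2.2,-4.3,0],"delta_rot": [0,0,-0.052]}
    - {"jaw": 4,"xyz": [2.2,-4.3,0],"delta_rot": [0,0,-0.052]}
    - {"jaw": 4,"xyz": [2.2,-4.3,0],"delta_rot": [0,0,-0.052]}
    - {"jaw": 4,"xyz": [2.2,-4.3,0],"delta_rot": [0,0,-0.052]}
    - {"jaw": 4,"xyz": [2.2,-4.3,0],"delta_rot": [0,0,-0.052]}
    - {"jaw": 4,"xyz": [2.2,-4.3,0],"delta_rot": [0,0,-0.052]}
    - {"jaw": 4,"xyz": [2.2,-4.3,0],"delta_rot": [0,0,-0.052]}
    - {"jaw": 4,"xyz": [2.2,-4.3,0],"delta_rot": [0,0,-0.052]}
    - {"jaw": 4,"xyz": [2.2,-4.3,0],"delta_rot": [0,0,-0.052]}
    - {"jaw": 4,"xyz": [2.2,-4.3,0],"delta_rot": [0,0,-0.052]}

```text
time_s: 1.15
ee_pos: [0.3821, 0.2236, 0.2314]
ee_rot: [[-0.722, 0.692, 0.0], [0.692, 0.722, 0.0], [0.0, 0.0, -1.0]]
force: [0.8, 0.9, 0.1]
opening: 0.04
```

Emit:
carry_out:
  plan:
    - {"jaw": 4,"xyz": [2.26,-4.38,0],"delta_rot": [0,0,-0.0522]}
    - {"jaw": 4,"xyz": [2.26,-4.38,0],"delta_rot": [0,0,-0.0522]}
    - {"jaw": 4,"xyz": [2.26,-4.38,0],"delta_rot": [0,0,-0.0522]}
    - {"jaw": 4,"xyz": [2.26,-4.38,0],"delta_rot": [0,0,-0.0522]}
    - {"jaw": 4,"xyz": [2.26,-4.38,0],"delta_rot": [0,0,-0.0522]}
    - {"jaw": 4,"xyz": [2.26,-4.38,0],"delta_rot": [0,0,-0.0522]}
    - {"jaw": 4,"xyz": [2.26,-4.38,0],"delta_rot": [0,0,-0.0522]}
    - {"jaw": 4,"xyz": [2.26,-4.38,0],"delta_rot": [0,0,-0.0522]}
    - {"jaw": 4,"xyz": [2.26,-4.38,0],"delta_rot": [0,0,-0.0522]}
    - {"jaw": 4,"xyz": [2.26,-4.38,0],"delta_rot": [0,0,-0.0522]}

```text
time_s: 2.15
ee_pos: [0.6082, -0.2144, 0.231]
ee_rot: [[-0.281, 0.96, -0.0], [0.96, 0.281, 0.0], [0.0, -0.0, -1.0]]
force: [1.3, 0.2, 0.6]
opening: 0.0398
```

```bash
python3 - <<'E'
from h import *
import pickle
st=get_state();s=snapshot('wrist');save(s,'w1');print(st['ee_pos'],st['joint_positions'],st['force'])
pickle.dump((st,s),open('w1.pkl','wb'))
E
```

```text
[ 0.60823293 -0.21436937  0.23104836] [ -0.65017598  32.7307258   27.08486157  87.91984793 -16.01755372
  63.24222628  46.33821083] [1.28996047 0.23169797 0.58992715]
```

View pics/w1.png

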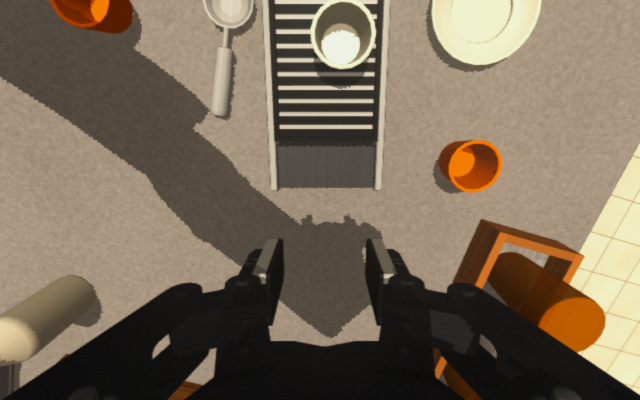

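```bash
python3 - <<'E'
from h import *
import pickle
st,s=pickle.load(open('w1.pkl','rb'))
u=np.array([-.2805,.9598]);v=np.array([-.9598,-.2805]);O=np.array([.528,.0585])
for n,x,y,z in [('plate L',282,188,.004),('plate R',374,188,.004),('railL',275,189,.018),('railR',380,189,.018),('railL top',268,20,.018),('railR top',386,20,.018),('trayL',276,144,.034),('trayR',379,144,.034)]:
    p=onz(s,x,y,z,st)[:2];print(n,p.round(4),((p-O)@u).round(4),((p-O)@v).round(4))
E
```

```text
plate L [ 0.5663 -0.2485] -0.3054 0.0494
plate R [ 0.6723 -0.2175] -0.3054 -0.0611
railL [ 0.5597 -0.2482] -0.3033 0.0556
railR [ 0.6763 -0.2141] -0.3032 -0.0659
railL top [ 0.5107 -0.08  ] -0.1281 0.0554
railR top [ 0.6248 -0.0466] -0.128 -0.0635
trayL [ 0.5502 -0.1956] -0.2501 0.0499
trayR [ 0.6553 -0.1649] -0.2501 -0.0595
```

Emit:
carry_out:
  plan:
    - {"jaw": 4,"xyz": [0.2,0,-4.5],"delta_rot": [0,0,0]}
    - {"jaw": 4,"xyz": [0,0,-4.5],"delta_rot": [0,0,0]}
    - {"jaw": 4,"xyz": [0,0,-4.5],"delta_rot": [0,0,0]}
    - {"jaw": 4,"xyz": [0,0,-3.5],"delta_rot": [0,0,0]}
    - {"jaw": 4,"xyz": [0,0,-2.5],"delta_rot": [0,0,0]}
    - {"jaw": 4,"xyz": [0,0,-1.4],"delta_rot": [0,0,0]}
    - {"jaw": 4,"xyz": [0,0,-0.5],"delta_rot": [0,0,0]}
    - {"jaw": 4,"xyz": [0,0,-0.5],"delta_rot": [0,0,0]}
    - {"jaw": 4,"xyz": [0,0,0],"delta_rot": [0,0,0]}
    - {"jaw": 4,"xyz": [0,0,0],"delta_rot": [0,0,0]}

```text
time_s: 3.2
ee_pos: [0.6103, -0.2129, 0.0134]
ee_rot: [[-0.283, 0.959, 0.002], [0.959, 0.283, -0.0], [-0.001, 0.001, -1.0]]
force: [0.3, -1.1, 0.1]
opening: 0.0401
```

```bash
python3 - <<'E'
from h import *
import pickle
st=get_state();s=snapshot('wrist');save(s,'w2');print(st['ee_pos'],st['force'])
pickle.dump((st,s),open('w2.pkl','wb'))
E
```

```text
[ 0.61025605 -0.21286814  0.01336915] [ 0.27103896 -1.1198813   0.0594043 ]
```

View pics/w2.png

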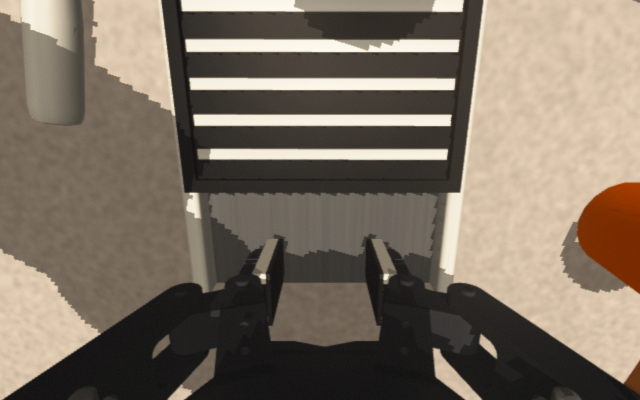

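Emit:
carry_out:
  plan:
    - {"jaw": 4,"xyz": [-0.112,0.384,0],"delta_rot": [0,0,0]}
    - {"jaw": 4,"xyz": [-0.112,0.384,0],"delta_rot": [0,0,0]}
    - {"jaw": 4,"xyz": [-0.112,0.384,0],"delta_rot": [0,0,0]}
    - {"jaw": 4,"xyz": [-0.112,0.384,0],"delta_rot": [0,0,0]}
    - {"jaw": 4,"xyz": [-0.112,0.384,0],"delta_rot": [0,0,0]}
    - {"jaw": 4,"xyz": [-0.112,0.384,0],"delta_rot": [0,0,0]}
    - {"jaw": 4,"xyz": [-0.112,0.384,0],"delta_rot": [0,0,0]}
    - {"jaw": 4,"xyz": [-0.112,0.384,0],"delta_rot": [0,0,0]}
    - {"jaw": 4,"xyz": [-0.112,0.384,0],"delta_rot": [0,0,0]}
    - {"jaw": 4,"xyz": [-0.112,0.384,0],"delta_rot": [0,0,0]}

```text
time_s: 4.25
ee_pos: [0.5983, -0.1742, 0.0123]
ee_rot: [[-0.283, 0.959, 0.0], [0.959, 0.283, -0.0], [-0.0, -0.0, -1.0]]
force: [0.7, -0.9, -1.2]
opening: 0.0405
```

Emit:
carry_out:
  plan:
    - {"jaw": 4,"xyz": [-0.084,0.288,0],"delta_rot": [0,0,0]}
    - {"jaw": 4,"xyz": [-0.084,0.288,0],"delta_rot": [0,0,0]}
    - {"jaw": 4,"xyz": [-0.084,0.288,0],"delta_rot": [0,0,0]}
    - {"jaw": 4,"xyz": [-0.084,0.288,0],"delta_rot": [0,0,0]}
    - {"jaw": 4,"xyz": [-0.084,0.288,0],"delta_rot": [0,0,0]}
    - {"jaw": 4,"xyz": [-0.084,0.288,0],"delta_rot": [0,0,0]}
    - {"jaw": 4,"xyz": [-0.084,0.288,0],"delta_rot": [0,0,0]}
    - {"jaw": 4,"xyz": [0,0,0],"delta_rot": [0,0,0]}
    - {"jaw": 4,"xyz": [0,0,0],"delta_rot": [0,0,0]}
    - {"jaw": 4,"xyz": [0,0,0],"delta_rot": [0,0,0]}

```text
time_s: 5.25
ee_pos: [0.5925, -0.1537, 0.0123]
ee_rot: [[-0.283, 0.959, -0.0], [0.959, 0.283, 0.0], [0.001, -0.0, -1.0]]
force: [0.2, 0.3, 0.1]
opening: 0.0402
```

```bash
cat > top.py <<'E'
from h import *
import pickle,sys
st=get_state();n=sys.argv[1]
t=snapshot('top');s=snapshot('scene');w=snapshot('wrist');save(w,'w'+n);pickle.dump((st,t,s,w),open(n+'.pkl','wb'))
a=cv2.resize(t['frame'][145:250,280:430],None,fx=4,fy=4,interpolation=cv2.INTER_CUBIC)
b=cv2.resize(s['frame'][170:260,225:375],None,fx=4,fy=4,interpolation=cv2.INTER_CUBIC)[:,:600]
a=a[:,:600]; a=a[:300] if 0 else a
a=cv2.resize(a,(450,315));b=cv2.resize(b,(450,270))
cv2.imwrite('pics/c'+n+'.png',np.vstack([a,b])[:,:,::-1]);print(st['time_s'],st['ee_pos'],st['force'],st['joint_positions'][6])
E
python3 top.py A
```

```text
5.25 [ 0.59248376 -0.15373411  0.0122801 ] [0.2339332  0.32892284 0.13692761] 49.40911139480133
```

View pics/wA.png

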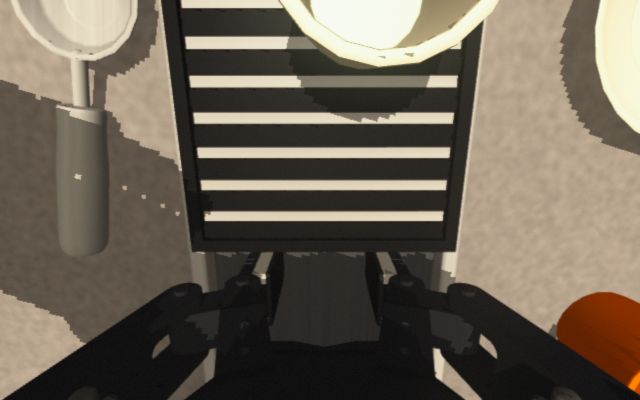

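View pics/cA.png

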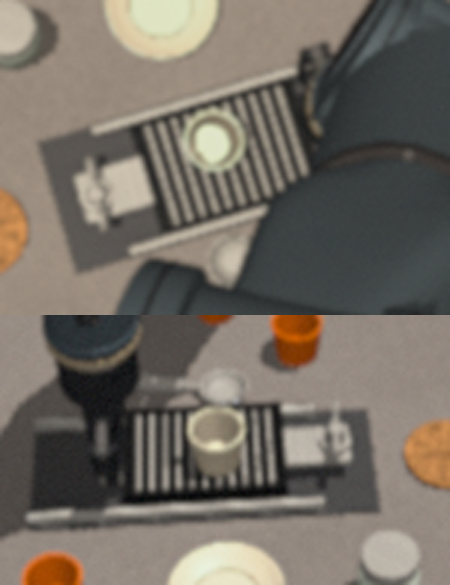

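Emit:
carry_out:
  plan:
    - {"jaw": 4,"xyz": [-0.028,0.096,0],"delta_rot": [0,0,0]}
    - {"jaw": 4,"xyz": [-0.028,0.096,0],"delta_rot": [0,0,0]}
    - {"jaw": 4,"xyz": [-0.028,0.096,0],"delta_rot": [0,0,0]}
    - {"jaw": 4,"xyz": [-0.028,0.096,0],"delta_rot": [0,0,0]}
    - {"jaw": 4,"xyz": [-0.028,0.096,0],"delta_rot": [0,0,0]}
    - {"jaw": 4,"xyz": [0,0,0],"delta_rot": [0,0,0]}
    - {"jaw": 4,"xyz": [0,0,0],"delta_rot": [0,0,0]}
    - {"jaw": 4,"xyz": [0,0,0],"delta_rot": [0,0,0]}
    - {"jaw": 4,"xyz": [0,0,0],"delta_rot": [0,0,0]}
    - {"jaw": 4,"xyz": [0,0,0],"delta_rot": [0,0,0]}

```text
time_s: 6.4
ee_pos: [0.5911, -0.1491, 0.0123]
ee_rot: [[-0.283, 0.959, -0.0], [0.959, 0.283, 0.0], [0.0, -0.0, -1.0]]
force: [0.6, -1.0, -0.5]
opening: 0.04
```

Emit:
carry_out:
  plan:
    - {"jaw": 4,"xyz": [-0.028,0.096,0],"delta_rot": [0,0,0]}
    - {"jaw": 4,"xyz": [-0.028,0.096,0],"delta_rot": [0,0,0]}
    - {"jaw": 4,"xyz": [-0.028,0.096,0],"delta_rot": [0,0,0]}
    - {"jaw": 4,"xyz": [0,0,0],"delta_rot": [0,0,0]}
    - {"jaw": 4,"xyz": [0,0,0],"delta_rot": [0,0,0]}
    - {"jaw": 4,"xyz": [0,0,0],"delta_rot": [0,0,0]}
    - {"jaw": 4,"xyz": [0,0,0],"delta_rot": [0,0,0]}
    - {"jaw": 4,"xyz": [0,0,0],"delta_rot": [0,0,0]}
    - {"jaw": 4,"xyz": [0,0,0],"delta_rot": [0,0,0]}
    - {"jaw": 4,"xyz": [0,0,0],"delta_rot": [0,0,0]}

```text
time_s: 7.4
ee_pos: [0.5907, -0.1476, 0.0124]
ee_rot: [[-0.282, 0.959, 0.001], [0.959, 0.282, -0.002], [-0.002, 0.0, -1.0]]
force: [1.8, -5.6, -2.0]
opening: 0.0398
```

Emit:
carry_out:
  plan:
    - {"jaw": 4,"xyz": [-0.028,0.096,0],"delta_rot": [0,0,0]}
    - {"jaw": 4,"xyz": [-0.028,0.096,0],"delta_rot": [0,0,0]}
    - {"jaw": 4,"xyz": [-0.028,0.096,0],"delta_rot": [0,0,0]}
    - {"jaw": 4,"xyz": [0,0,0],"delta_rot": [0,0,0]}
    - {"jaw": 4,"xyz": [0,0,0],"delta_rot": [0,0,0]}
    - {"jaw": 4,"xyz": [0,0,0],"delta_rot": [0,0,0]}
    - {"jaw": 4,"xyz": [0,0,0],"delta_rot": [0,0,0]}
    - {"jaw": 4,"xyz": [0,0,0],"delta_rot": [0,0,0]}
    - {"jaw": 4,"xyz": [0,0,0],"delta_rot": [0,0,0]}
    - {"jaw": 4,"xyz": [0,0,0],"delta_rot": [0,0,0]}

```text
time_s: 8.4
ee_pos: [0.5905, -0.1474, 0.0129]
ee_rot: [[-0.281, 0.96, 0.003], [0.96, 0.281, -0.005], [-0.006, 0.002, -1.0]]
force: [3.3, -12.5, -2.3]
opening: 0.0395
```

Force rose to 12 N with no further travel, so the tray is against its stop. Backing off and rising.

Emit:
carry_out:
  plan:
    - {"jaw": 4,"xyz": [0.28,-0.96,0],"delta_rot": [0,0,0]}
    - {"jaw": 4,"xyz": [0.28,-0.96,0],"delta_rot": [0,0,0]}
    - {"jaw": 4,"xyz": [0.28,-0.96,0],"delta_rot": [0,0,0]}
    - {"jaw": 4,"xyz": [0,0,2],"delta_rot": [0,0,0]}
    - {"jaw": 4,"xyz": [0,0,4],"delta_rot": [0,0,0]}
    - {"jaw": 4,"xyz": [0,0,4],"delta_rot": [0,0,0]}
    - {"jaw": 4,"xyz": [0,0,4],"delta_rot": [0,0,0]}
    - {"jaw": 4,"xyz": [0,0,2],"delta_rot": [0,0,0]}
    - {"jaw": 4,"xyz": [-0.4,2,0],"delta_rot": [0,0,0]}
    - {"jaw": 4,"xyz": [-0.8,3,0],"delta_rot": [0,0,0]}

```text
time_s: 9.4
ee_pos: [0.5862, -0.1241, 0.1734]
ee_rot: [[-0.28, 0.96, 0.002], [0.96, 0.28, -0.001], [-0.002, 0.002, -1.0]]
force: [0.4, 0.3, -0.0]
opening: 0.0398
```

Emit:
carry_out:
  plan:
    - {"jaw": 4,"xyz": [-1.0,3,0],"delta_rot": [0,0,0]}
    - {"jaw": 4,"xyz": [-1.0,3,0],"delta_rot": [0,0,0]}
    - {"jaw": 4,"xyz": [-1.0,3,0],"delta_rot": [0,0,0]}
    - {"jaw": 4,"xyz": [-0.5,2,0],"delta_rot": [0,0,0]}
    - {"jaw": 4,"xyz": [0,0,0],"delta_rot": [0,0,0]}
    - {"jaw": 4,"xyz": [0,0,0],"delta_rot": [0,0,0]}
    - {"jaw": 4,"xyz": [0,0,0],"delta_rot": [0,0,0]}
    - {"jaw": 4,"xyz": [0,0,0],"delta_rot": [0,0,0]}
    - {"jaw": 4,"xyz": [0,0,0],"delta_rot": [0,0,0]}
    - {"jaw": 4,"xyz": [0,0,0],"delta_rot": [0,0,0]}

```text
time_s: 10.4
ee_pos: [0.5509, -0.0129, 0.1723]
ee_rot: [[-0.282, 0.959, -0.0], [0.959, 0.282, -0.0], [-0.0, -0.0, -1.0]]
force: [0.5, 0.4, -1.0]
opening: 0.04
```

```bash
python3 top.py B
```

```text
10.4 [ 0.55091283 -0.01290618  0.17226551] [ 0.5313366   0.39009969 -1.03711015] 30.758567600098296
```

View pics/wB.png

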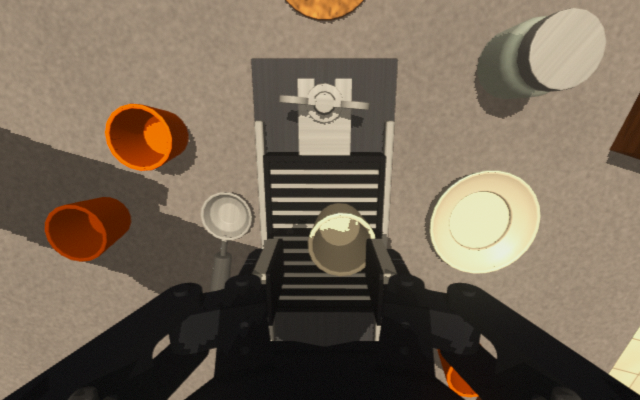

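View pics/cB.png

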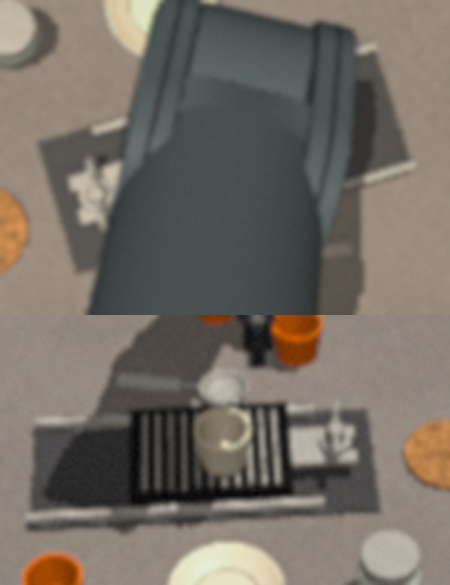

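```bash
python3 - <<'E'
from h import *
import pickle
st,t,s0,s=pickle.load(open('B.pkl','rb'))
print(cv2.imwrite('pics/z.png',cv2.resize(s['frame'][50:165,240:410],None,fx=4.5,fy=4.5,interpolation=cv2.INTER_CUBIC)[:,:,::-1]))
u=np.array([-.2805,.9598]);v=np.array([-.9598,-.2805]);O=np.array([.528,.0585])
for n,x,y,z in [('plate L',252,59,.004),('plate R',397,59,.004),('hub',323.5,101,.055),('w1',280,100,.064),('w2',368,105,.064),('slotend',324,125,.029),('tray front edge',323,154,.034)]:
    p=onz(s,x,y,z,st)[:2];print(n,p.round(4),((p-O)@u).round(4),((p-O)@v).round(4))
E
```

```text
True
plate L [0.4569 0.0777] 0.0383 0.0629
plate R [0.5831 0.1147] 0.0385 -0.0687
hub [0.5299 0.0596] 0.0006 -0.0022
w1 [0.4983 0.0508] 0.001 0.0307
w2 [0.5633 0.0661] -0.0026 -0.036
slotend [0.5358 0.0411] -0.0189 -0.0026
tray front edge [0.5419 0.0171] -0.0437 -0.0017
```

View pics/z.png

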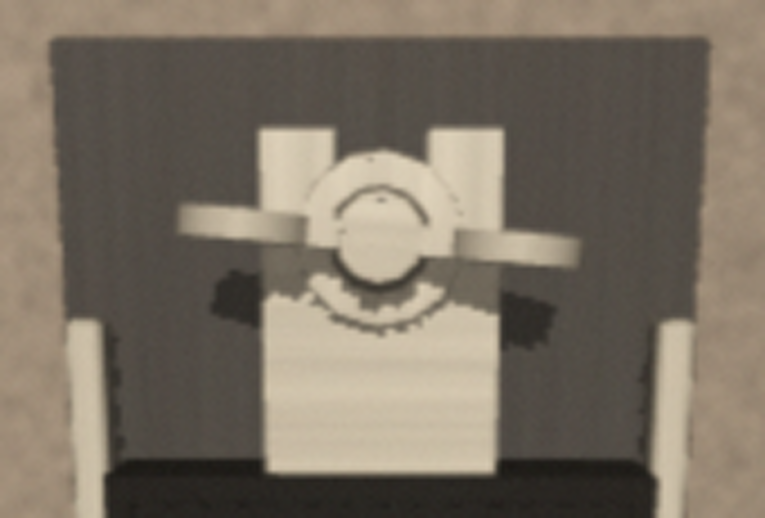

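Emit:
carry_out:
  plan:
    - {"jaw": 4,"xyz": [-0.7,2.4,0],"delta_rot": [0,0,0.125]}
    - {"jaw": 4,"xyz": [-0.7,2.4,0],"delta_rot": [0,0,0.125]}
    - {"jaw": 4,"xyz": [-0.7,2.4,0],"delta_rot": [0,0,0.125]}
    - {"jaw": 4,"xyz": [0,0,0],"delta_rot": [0,0,0.125]}
    - {"jaw": 4,"xyz": [0,0,0],"delta_rot": [0,0,0.125]}
    - {"jaw": 4,"xyz": [0,0,0],"delta_rot": [0,0,0.125]}
    - {"jaw": 4,"xyz": [0,0,0],"delta_rot": [0,0,0.125]}
    - {"jaw": 4,"xyz": [0,0,0],"delta_rot": [0,0,0.125]}
    - {"jaw": 4,"xyz": [0,0,-2],"delta_rot": [0,0,0]}
    - {"jaw": 4,"xyz": [0,0,-2],"delta_rot": [0,0,0]}

```text
time_s: 11.55
ee_pos: [0.5304, 0.0597, 0.1323]
ee_rot: [[-0.96, 0.28, 0.002], [0.28, 0.96, 0.001], [-0.002, 0.001, -1.0]]
force: [0.0, -0.2, -0.1]
opening: 0.0401
```

```bash
python3 top.py C
```

```text
11.55 [0.53040245 0.05965484 0.13233649] [ 0.04156885 -0.24823381 -0.07102365] 70.2839230659231
```

View pics/wC.png

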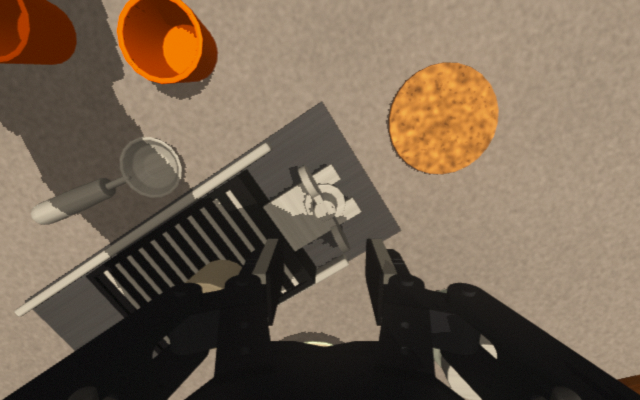

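View pics/cC.png

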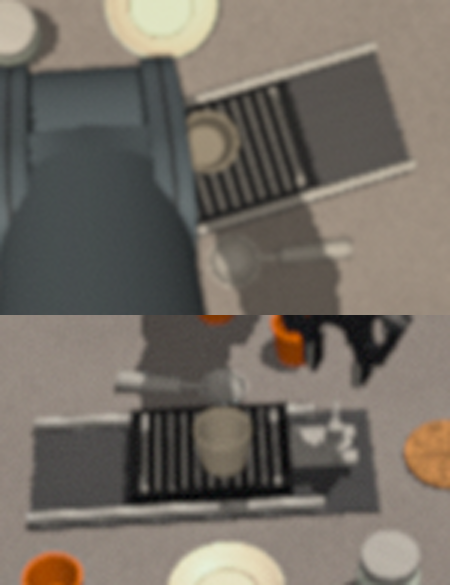

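```bash
python3 - <<'E'
from h import *
import pickle
st,t,s0,s=pickle.load(open('C.pkl','rb'))
cv2.imwrite('pics/z2.png',cv2.resize(s['frame'][150:290,250:410],None,fx=4,fy=4,interpolation=cv2.INTER_CUBIC)[:,:,::-1])
for x,y,z in [(324,202,.055),(299,169,.064),(345,247,.064)]: print(onz(s,x,y,z,st))
E
```

```text
[0.52673408 0.06093605 0.055     ]
[0.49731506 0.05200162 0.064     ]
[0.56094594 0.06674009 0.064     ]
```

View pics/z2.png

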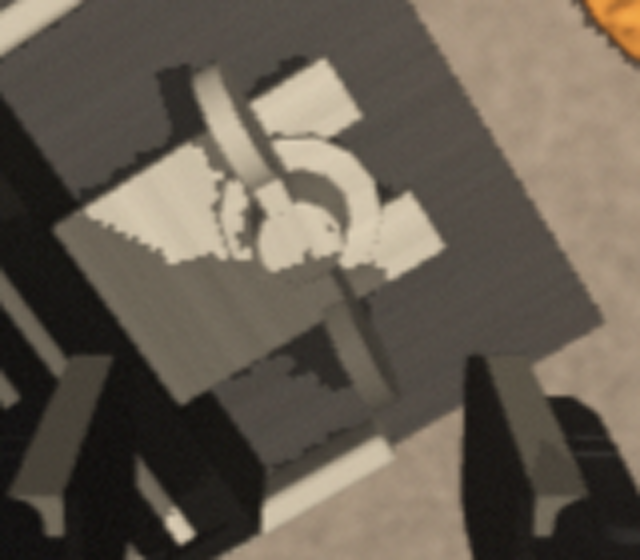

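Emit:
carry_out:
  plan:
    - {"jaw": 4,"xyz": [-0.2,0,-2],"delta_rot": [0,0,0]}
    - {"jaw": 4,"xyz": [0,0,-2],"delta_rot": [0,0,0]}
    - {"jaw": 4,"xyz": [0,0,-1.5],"delta_rot": [0,0,0]}
    - {"jaw": 4,"xyz": [0,0,-1],"delta_rot": [0,0,0]}
    - {"jaw": 4,"xyz": [0,0,-0.7],"delta_rot": [0,0,0]}
    - {"jaw": 4,"xyz": [0,0,-0.7],"delta_rot": [0,0,0]}
    - {"jaw": 4,"xyz": [0,0,-0.7],"delta_rot": [0,0,0]}
    - {"jaw": 4,"xyz": [0,0,0],"delta_rot": [0,0,0]}
    - {"jaw": 4,"xyz": [0,0,0],"delta_rot": [0,0,0]}
    - {"jaw": 4,"xyz": [0,0,0],"delta_rot": [0,0,0]}

```text
time_s: 12.7
ee_pos: [0.5281, 0.0597, 0.0466]
ee_rot: [[-0.96, 0.28, 0.001], [0.28, 0.96, 0.0], [-0.0, 0.0, -1.0]]
force: [0.1, 0.2, -0.3]
opening: 0.0397
```

```bash
python3 top.py D
```

```text
12.7 [0.52809492 0.05971724 0.04662045] [ 0.13195915  0.20434076 -0.2633649 ] 72.0268884285772
```

View pics/wD.png

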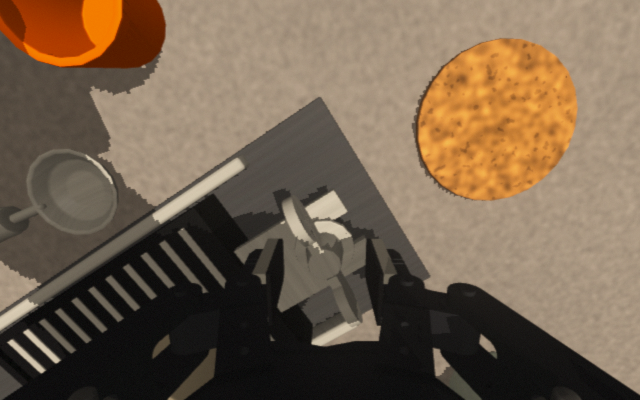

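View pics/cD.png

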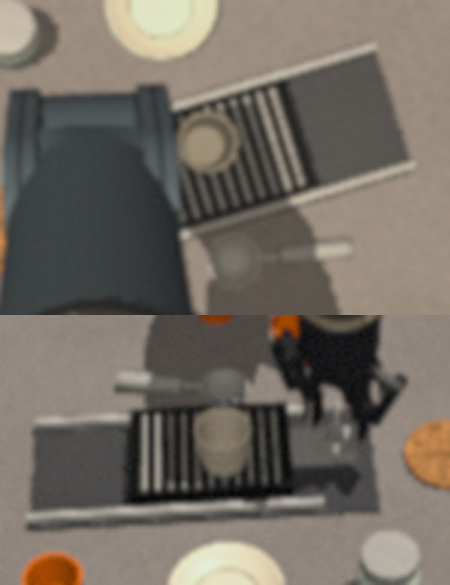

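Emit:
carry_out:
  plan:
    - {"jaw": 4,"xyz": [0,0,-0.1],"delta_rot": [0,0,-0.1]}
    - {"jaw": 4,"xyz": [0,0,-0.1],"delta_rot": [0,0,-0.1]}
    - {"jaw": 4,"xyz": [0,0,-0.1],"delta_rot": [0,0,-0.1]}
    - {"jaw": 4,"xyz": [0,0,-0.1],"delta_rot": [0,0,-0.1]}
    - {"jaw": 4,"xyz": [0,0,0],"delta_rot": [0,0,-0.1]}
    - {"jaw": 4,"xyz": [0,0,0],"delta_rot": [0,0,-0.1]}
    - {"jaw": 4,"xyz": [0,0,0],"delta_rot": [0,0,-0.1]}
    - {"jaw": 4,"xyz": [0,0,0],"delta_rot": [0,0,-0.1]}
    - {"jaw": 4,"xyz": [0,0,0],"delta_rot": [0,0,-0.1]}
    - {"jaw": 4,"xyz": [0,0,0],"delta_rot": [0,0,-0.1]}

```text
time_s: 13.85
ee_pos: [0.5281, 0.0598, 0.0424]
ee_rot: [[-0.279, 0.96, 0.001], [0.96, 0.279, 0.0], [-0.0, 0.001, -1.0]]
force: [1.3, 0.0, -1.2]
opening: 0.0401
```

```bash
python3 top.py E; python3 -c "
from h import *
s=get_state();print(s['moment'],s['ee_rot'][:,1])"
```

```text
13.85 [0.52808129 0.05975047 0.04244935] [ 1.29196854  0.01711314 -1.16507966] 33.70249141610567
[-0.00121048 -0.06924181 -0.02588198] [9.58457251e-01 2.85236208e-01 6.16606157e-05]
```

View pics/wE.png

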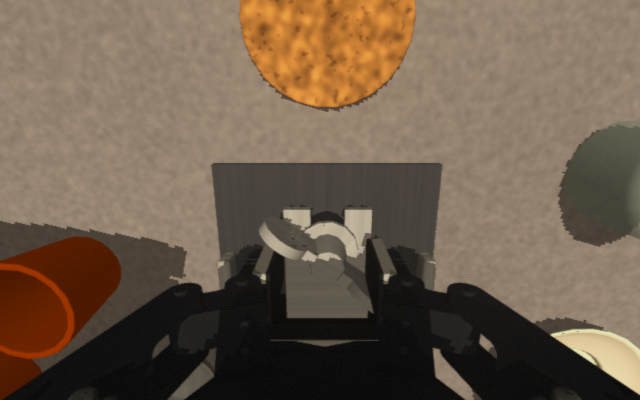

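The left wing at (265,232) is now ahead of the left fingertip, so the push works. Continuing.

Emit:
carry_out:
  plan:
    - {"jaw": 4,"xyz": [0,0,0],"delta_rot": [0,0,-0.1]}
    - {"jaw": 4,"xyz": [0,0,0],"delta_rot": [0,0,-0.1]}
    - {"jaw": 4,"xyz": [0,0,0],"delta_rot": [0,0,-0.1]}
    - {"jaw": 4,"xyz": [0,0,0],"delta_rot": [0,0,-0.1]}
    - {"jaw": 4,"xyz": [0,0,0],"delta_rot": [0,0,-0.1]}
    - {"jaw": 4,"xyz": [0,0,0],"delta_rot": [0,0,-0.1]}
    - {"jaw": 4,"xyz": [0,0,0],"delta_rot": [0,0,-0.1]}
    - {"jaw": 4,"xyz": [0,0,0],"delta_rot": [0,0,-0.1]}
    - {"jaw": 4,"xyz": [0,0,0],"delta_rot": [0,0,-0.1]}
    - {"jaw": 4,"xyz": [0,0,0],"delta_rot": [0,0,-0.1]}

```text
time_s: 15.0
ee_pos: [0.5281, 0.0602, 0.0423]
ee_rot: [[0.654, 0.756, 0.0], [0.756, -0.654, 0.001], [0.001, -0.0, -1.0]]
force: [1.5, 0.6, -1.2]
opening: 0.0399
```

```bash
python3 top.py F; python3 -c "
from h import *
s=get_state();print(s['moment'],s['ee_rot'][:,1],s['joint_positions'])"
```

```text
15.0 [0.52810797 0.06021156 0.0423422 ] [ 1.54670066  0.59455942 -1.2032768 ] -6.464693819764059
[ 0.24200029 -0.16555234  0.06124485] [ 7.59323029e-01 -6.50713866e-01 -4.81300337e-05] [-36.36453325  42.53208777  40.1313819  116.55609845 -45.49386029
  37.65240216  -6.25572592]
```

View pics/wF.png

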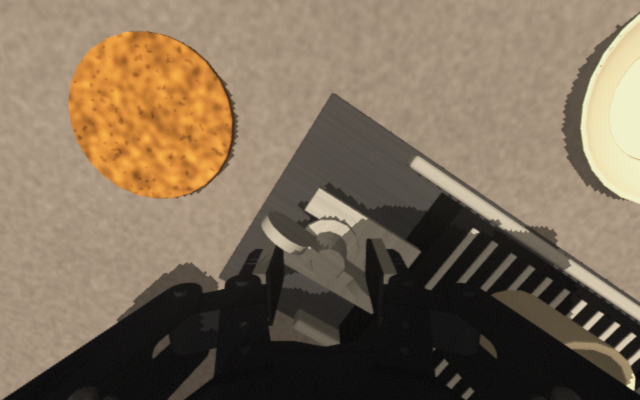

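View pics/cF.png

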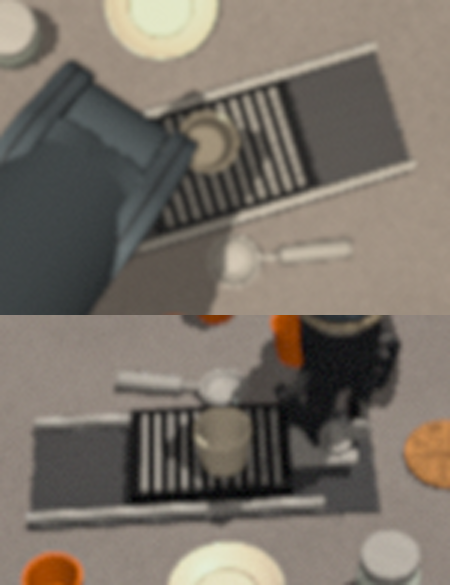

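Emit:
carry_out:
  plan:
    - {"jaw": 4,"xyz": [0,0,0],"delta_rot": [0,0,0.1]}
    - {"jaw": 4,"xyz": [0,0,0],"delta_rot": [0,0,0.1]}
    - {"jaw": 4,"xyz": [0,0,2],"delta_rot": [0,0,0]}
    - {"jaw": 4,"xyz": [0,0,2.5],"delta_rot": [0,0,0]}
    - {"jaw": 4,"xyz": [0,0,0.5],"delta_rot": [0,0,0.12]}
    - {"jaw": 4,"xyz": [0,0,0],"delta_rot": [0,0,0.14]}
    - {"jaw": 4,"xyz": [0,0,0],"delta_rot": [0,0,0.14]}
    - {"jaw": 4,"xyz": [0,0,0],"delta_rot": [0,0,0.14]}
    - {"jaw": 4,"xyz": [0,0,0],"delta_rot": [0,0,0.14]}
    - {"jaw": 4,"xyz": [0,0,0],"delta_rot": [0,0,0.14]}

```text
time_s: 16.15
ee_pos: [0.5278, 0.0594, 0.0925]
ee_rot: [[-0.312, 0.95, 0.0], [0.95, 0.312, -0.0], [-0.0, 0.0, -1.0]]
force: [0.7, -0.1, -0.2]
opening: 0.0403
```

Emit:
carry_out:
  plan:
    - {"jaw": 4,"xyz": [0,0,0],"delta_rot": [0,0,0.14]}
    - {"jaw": 4,"xyz": [0,0,0],"delta_rot": [0,0,0.14]}
    - {"jaw": 4,"xyz": [0,0,0],"delta_rot": [0,0,0.14]}
    - {"jaw": 4,"xyz": [0,0,0],"delta_rot": [0,0,0.14]}
    - {"jaw": 4,"xyz": [0,0,0],"delta_rot": [0,0,0.14]}
    - {"jaw": 4,"xyz": [0,0,0],"delta_rot": [0,0,0.14]}
    - {"jaw": 4,"xyz": [0,0,0],"delta_rot": [0,0,0.14]}
    - {"jaw": 4,"xyz": [0,0,0],"delta_rot": [0,0,0.14]}
    - {"jaw": 4,"xyz": [0,0,0],"delta_rot": [0,0,0.14]}
    - {"jaw": 4,"xyz": [0,0,0],"delta_rot": [0,0,0.14]}

```text
time_s: 17.15
ee_pos: [0.5279, 0.0594, 0.0926]
ee_rot: [[-0.989, -0.146, 0.001], [-0.146, 0.989, -0.0], [-0.001, -0.0, -1.0]]
force: [0.3, 0.6, -0.8]
opening: 0.0402
```

```bash
python3 top.py G; python3 -c "
from h import *
s=get_state();print(s['moment'],s['ee_rot'][:,1],s['joint_positions'])"
```

```text
17.15 [0.52794686 0.0593507  0.0925977 ] [ 0.3235555   0.56190115 -0.77708614] 90.84861791078605
[ 0.01576668  0.02094082 -0.00113387] [-1.35458157e-01  9.90783036e-01  2.50873988e-04] [-14.52013696  30.92077253   4.52207151 113.61019182  -4.01462515
  35.5775533   90.41201327]
```

View pics/wG.png

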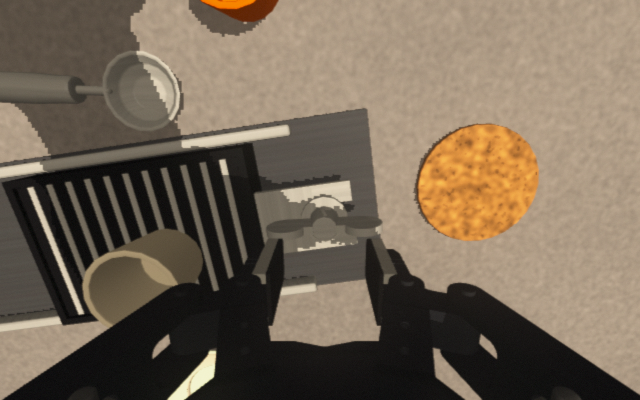

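Emit:
carry_out:
  plan:
    - {"jaw": 4,"xyz": [0,0,0],"delta_rot": [0,0,0.14]}
    - {"jaw": 4,"xyz": [0,0,0],"delta_rot": [0,0,0.14]}
    - {"jaw": 4,"xyz": [0,0,0],"delta_rot": [0,0,0.14]}
    - {"jaw": 4,"xyz": [0,0,0],"delta_rot": [0,0,0.14]}
    - {"jaw": 4,"xyz": [0,0,0],"delta_rot": [0,0,0.14]}
    - {"jaw": 4,"xyz": [0,0,0],"delta_rot": [0,0,0.14]}
    - {"jaw": 4,"xyz": [0,0,0],"delta_rot": [0,0,0.14]}
    - {"jaw": 4,"xyz": [0,0,0],"delta_rot": [0,0,0.1]}
    - {"jaw": 4,"xyz": [0,0,0],"delta_rot": [0,0,0]}
    - {"jaw": 4,"xyz": [0,0,0],"delta_rot": [0,0,0]}

```text
time_s: 18.3
ee_pos: [0.5278, 0.0595, 0.0923]
ee_rot: [[-0.351, -0.936, -0.0], [-0.936, 0.351, -0.0], [0.0, 0.0, -1.0]]
force: [-0.5, -0.1, -1.9]
opening: 0.0399
```

```bash
python3 top.py H; python3 -c "
from h import *
s=get_state();print(s['moment'],s['ee_rot'][:,1],s['joint_positions'])"
```

```text
18.3 [0.52782848 0.05954803 0.0922939 ] [-0.54667605 -0.058925   -1.89355893] 136.13245231729317
[-0.01132001 -0.02306611  0.04324637] [-9.36982215e-01  3.49377049e-01 -8.05404206e-05] [ -2.2902863   31.09554101 -13.60129024 113.14953863  11.64549795
  37.04234307 136.21356794]
```

View pics/wH.png

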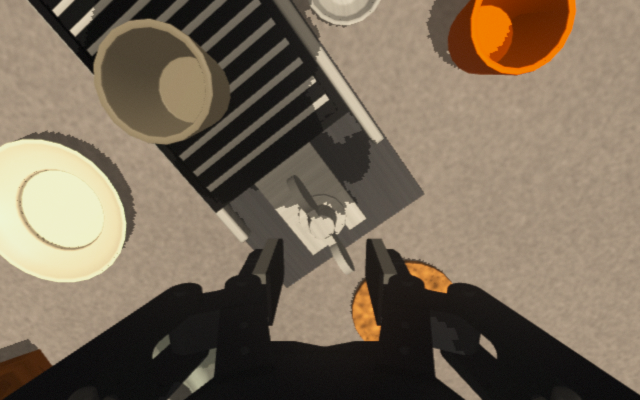

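Emit:
carry_out:
  plan:
    - {"jaw": 4,"xyz": [0,0,-1.5],"delta_rot": [0,0,0]}
    - {"jaw": 4,"xyz": [0,0,-1.5],"delta_rot": [0,0,0]}
    - {"jaw": 4,"xyz": [0,0,-1],"delta_rot": [0,0,0]}
    - {"jaw": 4,"xyz": [0,0,-0.6],"delta_rot": [0,0,0]}
    - {"jaw": 4,"xyz": [0,0,-0.5],"delta_rot": [0,0,0]}
    - {"jaw": 4,"xyz": [0,0,0],"delta_rot": [0,0,0]}
    - {"jaw": 4,"xyz": [0,0,0],"delta_rot": [0,0,-0.1]}
    - {"jaw": 4,"xyz": [0,0,0],"delta_rot": [0,0,-0.1]}
    - {"jaw": 4,"xyz": [0,0,0],"delta_rot": [0,0,-0.1]}
    - {"jaw": 4,"xyz": [0,0,0],"delta_rot": [0,0,-0.1]}

```text
time_s: 19.45
ee_pos: [0.5284, 0.0598, 0.0419]
ee_rot: [[-0.688, -0.726, 0.001], [-0.726, 0.688, 0.0], [-0.001, -0.001, -1.0]]
force: [0.8, 0.2, -0.2]
opening: 0.0401
```

Emit:
carry_out:
  plan:
    - {"jaw": 4,"xyz": [0,0,0],"delta_rot": [0,0,-0.1]}
    - {"jaw": 4,"xyz": [0,0,0],"delta_rot": [0,0,-0.1]}
    - {"jaw": 4,"xyz": [0,0,0],"delta_rot": [0,0,-0.1]}
    - {"jaw": 4,"xyz": [0,0,0],"delta_rot": [0,0,-0.1]}
    - {"jaw": 4,"xyz": [0,0,0],"delta_rot": [0,0,-0.1]}
    - {"jaw": 4,"xyz": [0,0,0],"delta_rot": [0,0,-0.1]}
    - {"jaw": 4,"xyz": [0,0,0],"delta_rot": [0,0,-0.1]}
    - {"jaw": 4,"xyz": [0,0,0],"delta_rot": [0,0,-0.1]}
    - {"jaw": 4,"xyz": [0,0,0],"delta_rot": [0,0,-0.1]}
    - {"jaw": 4,"xyz": [0,0,0],"delta_rot": [0,0,-0.1]}

```text
time_s: 20.45
ee_pos: [0.5289, 0.0599, 0.042]
ee_rot: [[-0.982, 0.187, 0.002], [0.187, 0.982, 0.001], [-0.002, 0.001, -1.0]]
force: [1.5, -0.9, -0.8]
opening: 0.0401
```

```bash
python3 top.py I; python3 -c "
from h import *
s=get_state();print(s['moment'],s['ee_rot'][:,1],s['joint_positions'])"
```

```text
20.45 [0.52891857 0.05991073 0.04198897] [ 1.46395206 -0.89831328 -0.84105373] 80.47658494665806
[-0.00723436 -0.18552475  0.03769809] [1.80672526e-01 9.83543281e-01 2.31204645e-04] [-18.38716428  36.03773458  10.38365438 115.95902609 -12.62650464
  28.98992834  80.71297149]
```

View pics/wI.png

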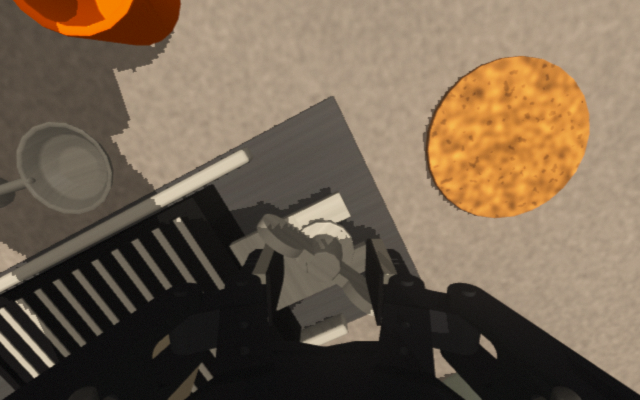

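Emit:
carry_out:
  plan:
    - {"jaw": 4,"xyz": [0,0,0],"delta_rot": [0,0,-0.1]}
    - {"jaw": 4,"xyz": [0,0,0],"delta_rot": [0,0,-0.1]}
    - {"jaw": 4,"xyz": [0,0,0],"delta_rot": [0,0,-0.1]}
    - {"jaw": 4,"xyz": [0,0,0],"delta_rot": [0,0,-0.1]}
    - {"jaw": 4,"xyz": [0,0,0],"delta_rot": [0,0,-0.1]}
    - {"jaw": 4,"xyz": [0,0,0],"delta_rot": [0,0,-0.1]}
    - {"jaw": 4,"xyz": [0,0,0],"delta_rot": [0,0,-0.1]}
    - {"jaw": 4,"xyz": [0,0,0],"delta_rot": [0,0,-0.1]}
    - {"jaw": 4,"xyz": [0,0,0],"delta_rot": [0,0,-0.1]}
    - {"jaw": 4,"xyz": [0,0,0],"delta_rot": [0,0,-0.1]}

```text
time_s: 21.6
ee_pos: [0.528, 0.0596, 0.0415]
ee_rot: [[-0.376, 0.926, 0.0], [0.926, 0.376, 0.0], [0.0, 0.0, -1.0]]
force: [0.8, -0.4, 0.1]
opening: 0.0401
```

Emit:
carry_out:
  plan:
    - {"jaw": 4,"xyz": [0,0,0],"delta_rot": [0,0,-0.08]}
    - {"jaw": 4,"xyz": [0,0,0],"delta_rot": [0,0,-0.08]}
    - {"jaw": 4,"xyz": [0,0,0],"delta_rot": [0,0,-0.08]}
    - {"jaw": 4,"xyz": [0,0,0],"delta_rot": [0,0,-0.08]}
    - {"jaw": 4,"xyz": [0,0,0],"delta_rot": [0,0,-0.08]}
    - {"jaw": 4,"xyz": [0,0,0],"delta_rot": [0,0,-0.08]}
    - {"jaw": 4,"xyz": [0,0,0],"delta_rot": [0,0,-0.08]}
    - {"jaw": 4,"xyz": [0,0,0],"delta_rot": [0,0,-0.08]}
    - {"jaw": 4,"xyz": [0,0,0],"delta_rot": [0,0,-0.08]}
    - {"jaw": 4,"xyz": [0,0,0],"delta_rot": [0,0,-0.08]}

```text
time_s: 22.6
ee_pos: [0.528, 0.0602, 0.0413]
ee_rot: [[0.401, 0.916, -0.0], [0.916, -0.401, 0.001], [0.001, -0.0, -1.0]]
force: [1.2, 1.4, -1.0]
opening: 0.0398
```

```bash
python3 top.py J; python3 -c "
from h import *
s=get_state();print(s['moment'],s['ee_rot'][:,1],s['joint_positions'])"
```

```text
22.6 [0.52799797 0.06015966 0.04132856] [ 1.18876799  1.44180588 -0.97302513] 10.006286010341098
[ 0.1722539  -0.19581736 -0.00124605] [ 9.17521621e-01 -3.97685657e-01 -4.39272371e-04] [-35.82447919  42.29496373  39.14694211 116.57608141 -44.78604141
  37.1170881   10.16540655]
```

View pics/wJ.png

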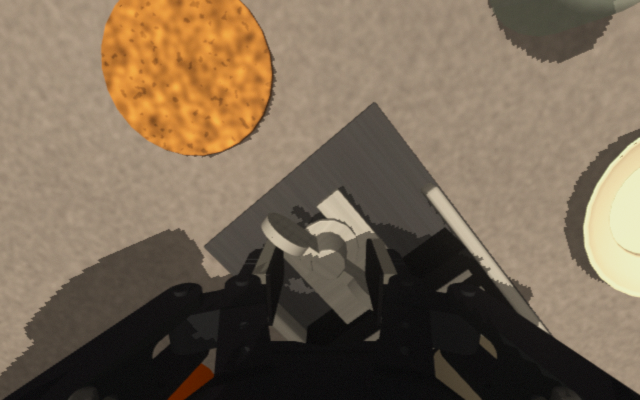

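Emit:
carry_out:
  plan:
    - {"jaw": 4,"xyz": [0,0,0],"delta_rot": [0,0,-0.03]}
    - {"jaw": 4,"xyz": [0,0,0],"delta_rot": [0,0,-0.03]}
    - {"jaw": 4,"xyz": [0,0,0],"delta_rot": [0,0,-0.03]}
    - {"jaw": 4,"xyz": [0,0,0],"delta_rot": [0,0,-0.03]}
    - {"jaw": 4,"xyz": [0,0,0],"delta_rot": [0,0,-0.03]}
    - {"jaw": 4,"xyz": [0,0,0],"delta_rot": [0,0,-0.03]}
    - {"jaw": 4,"xyz": [0,0,0],"delta_rot": [0,0,-0.03]}
    - {"jaw": 4,"xyz": [0,0,0],"delta_rot": [0,0,-0.03]}
    - {"jaw": 4,"xyz": [0,0,0],"delta_rot": [0,0,-0.03]}
    - {"jaw": 4,"xyz": [0,0,0],"delta_rot": [0,0,-0.03]}

```text
time_s: 23.75
ee_pos: [0.5289, 0.0603, 0.0414]
ee_rot: [[0.655, 0.756, 0.002], [0.756, -0.655, 0.0], [0.001, 0.001, -1.0]]
force: [4.7, 3.4, -2.1]
opening: 0.0403
```

```bash
python3 top.py L; python3 -c "
from h import *
s=get_state();print(s['moment'],s['ee_rot'][:,1],s['joint_positions'])"
```

```text
23.75 [0.52893451 0.06029608 0.0414405 ] [ 4.67938338  3.42609595 -2.12791152] -2.8530601514712655
[ 0.71256848 -1.01372891  0.40687172] [ 0.75633249 -0.65418658  0.00104241] [-38.33680629  44.09784731  43.92897475 116.58681204 -49.21843428
  39.61972913  -2.80456068]
```

View pics/wL.png

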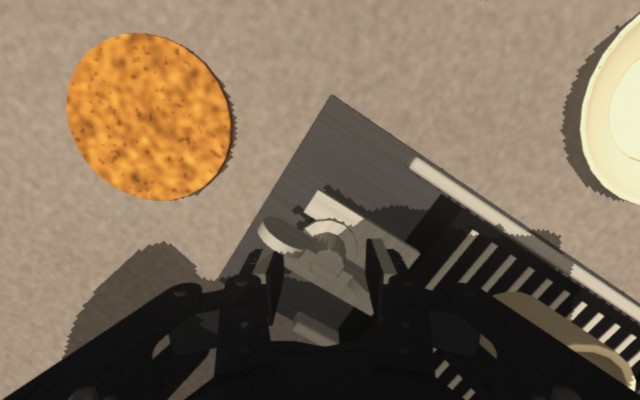

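Emit:
carry_out:
  plan:
    - {"jaw": 4,"xyz": [0,0,0],"delta_rot": [0,0,-0.03]}
    - {"jaw": 4,"xyz": [0,0,0],"delta_rot": [0,0,-0.03]}
    - {"jaw": 4,"xyz": [0,0,0],"delta_rot": [0,0,0]}
    - {"jaw": 4,"xyz": [0,0,0],"delta_rot": [0,0,0]}
    - {"jaw": 4,"xyz": [0,0,0],"delta_rot": [0,0,0]}
    - {"jaw": 4,"xyz": [0,0,0],"delta_rot": [0,0,0]}
    - {"jaw": 4,"xyz": [0,0,0],"delta_rot": [0,0,0]}
    - {"jaw": 4,"xyz": [0,0,0],"delta_rot": [0,0,0]}
    - {"jaw": 4,"xyz": [0,0,0],"delta_rot": [0,0,0]}
    - {"jaw": 4,"xyz": [0,0,0],"delta_rot": [0,0,0]}

```text
time_s: 24.9
ee_pos: [0.529, 0.0604, 0.0414]
ee_rot: [[0.697, 0.717, 0.001], [0.717, -0.697, 0.0], [0.001, 0.001, -1.0]]
force: [5.1, 3.2, -1.2]
opening: 0.04
```

```bash
python3 -c "
from h import *
s=get_state();print(s['moment'],s['force'],s['ee_rot'][:,1],s['joint_positions'])"
```

```text
[ 0.71211036 -1.06821425  1.31065904] [ 5.09161331  3.16374688 -1.18618835] [ 0.71728932 -0.69677467  0.00104924] [-38.8007363   44.46813021  44.82913559 116.58719674 -49.98705876
  40.14546675  -5.3459539 ]
```

The z moment jumped to 1.3 N m against about 0.03 needed, so it is at the hard stop. Backing off, lifting and checking.

Emit:
carry_out:
  plan:
    - {"jaw": 4,"xyz": [0,0,0],"delta_rot": [0,0,0.1]}
    - {"jaw": 4,"xyz": [0,0,0],"delta_rot": [0,0,0.1]}
    - {"jaw": 4,"xyz": [0,0,0],"delta_rot": [0,0,0.1]}
    - {"jaw": 4,"xyz": [0,0,0],"delta_rot": [0,0,0.1]}
    - {"jaw": 4,"xyz": [0,0,1.5],"delta_rot": [0,0,0]}
    - {"jaw": 4,"xyz": [0,0,3],"delta_rot": [0,0,0]}
    - {"jaw": 4,"xyz": [0,0,4],"delta_rot": [0,0,0.1]}
    - {"jaw": 4,"xyz": [0,0,4],"delta_rot": [0,0,0.1]}
    - {"jaw": 4,"xyz": [0,0,3],"delta_rot": [0,0,0.1]}
    - {"jaw": 4,"xyz": [0,0,0],"delta_rot": [0,0,0.1]}

```text
time_s: 25.9
ee_pos: [0.5293, 0.0587, 0.2]
ee_rot: [[-0.029, 1.0, 0.005], [1.0, 0.029, 0.0], [0.0, 0.005, -1.0]]
force: [0.2, -0.9, -1.0]
opening: 0.0402
```

Emit:
carry_out:
  plan:
    - {"jaw": 4,"xyz": [1,-3,0],"delta_rot": [0,0,0.1]}
    - {"jaw": 4,"xyz": [1,-3,0],"delta_rot": [0,0,0.1]}
    - {"jaw": 4,"xyz": [0.5,-2,0],"delta_rot": [0,0,0]}
    - {"jaw": 4,"xyz": [0,0,0],"delta_rot": [0,0,0]}
    - {"jaw": 4,"xyz": [0,0,0],"delta_rot": [0,0,0]}
    - {"jaw": 4,"xyz": [0,0,0],"delta_rot": [0,0,0]}
    - {"jaw": 4,"xyz": [0,0,0],"delta_rot": [0,0,0]}
    - {"jaw": 4,"xyz": [0,0,0],"delta_rot": [0,0,0]}
    - {"jaw": 4,"xyz": [0,0,0],"delta_rot": [0,0,0]}
    - {"jaw": 4,"xyz": [0,0,0],"delta_rot": [0,0,0]}

```text
time_s: 26.9
ee_pos: [0.5528, -0.02, 0.1963]
ee_rot: [[-0.225, 0.974, -0.0], [0.974, 0.225, 0.0], [0.0, -0.0, -1.0]]
force: [0.1, -0.9, -0.4]
opening: 0.0402
```

```bash
python3 top.py M
```

```text
26.9 [ 0.55282361 -0.01999669  0.19627623] [ 0.11989787 -0.9163817  -0.3974303 ] 34.96407325134072
```

View pics/wM.png

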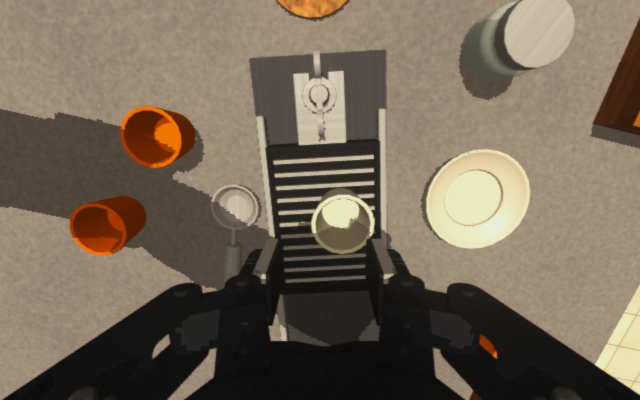

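View pics/cM.png

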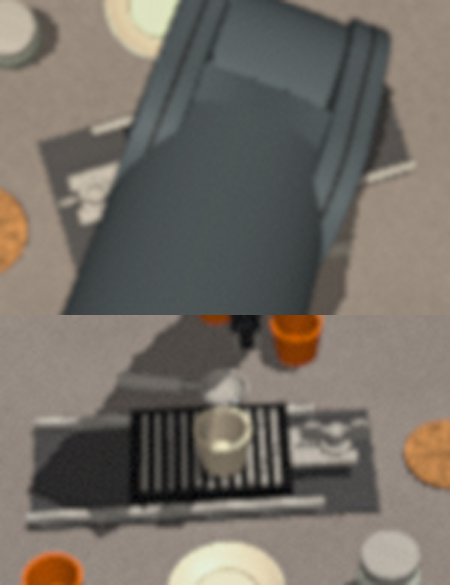

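```bash
python3 - <<'E'
from h import *
import pickle
st,t,s0,s=pickle.load(open('M.pkl','rb'))
cv2.imwrite('pics/z3.png',cv2.resize(s['frame'][40:160,240:400],None,fx=4.5,fy=4.5,interpolation=cv2.INTER_CUBIC)[:,:,::-1])
a=onz(s,317,54,.061,st);b=onz(s,322,138,.061,st);print(a,b,np.degrees(np.arctan2(*(a-b)[1::-1])))
a=onz(s,250,60,.004,st);b=onz(s,386,51,.004,st);print(np.degrees(np.arctan2(*(b-a)[1::-1]))+90, (a+b)/2)
c=onz(s,319,142,.034,st);print(c,np.linalg.norm(((a+b)/2-c)[:2]))
E
```

```text
[0.52271983 0.08837862 0.061     ] [0.54157453 0.02416565 0.061     ] 106.36369055327698
106.49559831217155 [0.52050136 0.09583018 0.004     ]
[0.53993404 0.0176919  0.034     ] 0.08051844558606377
```

View pics/z3.png

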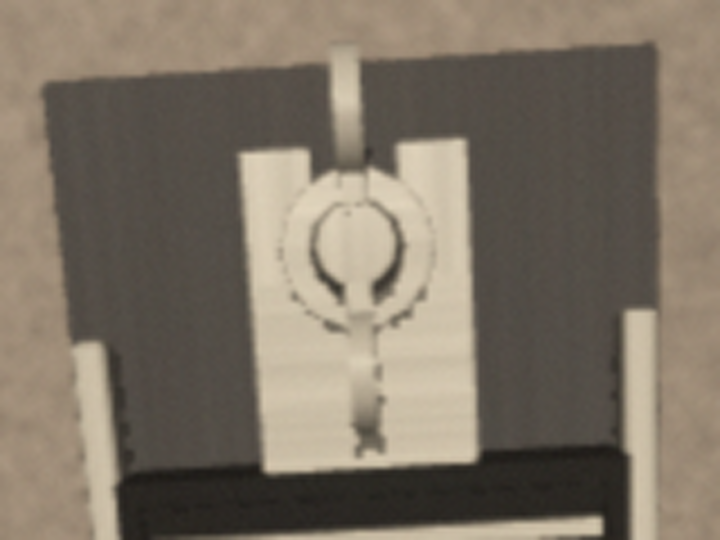

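```bash
python3 -c "
from h import *
print(finish_job())"
```

```text
the job is handed in; nothing more can be done
None
```

The tray is home and the screw is tight, and I handed the job in at about 27 s of the 61 s allowed; no verdict was reported.

- **Tray:** I pushed it along the dock with two spread fingertips. The force rose to about 13 N with only 0.2 mm more travel, so it is against its stop.
- **Screw:** I turned it clockwise in two lift-and-reset fingertip strokes, about 4.6 rad in all. At the end the moment about the vertical rose to 1.3 N m, against about 0.03 N m to turn it freely.

**Last checks:** with the arm raised clear, the wings lay at 106.4° and the dock's x axis at 106.5°, so the screw is at its stop. The cup was upright on the tray. The spoon, saucer, jar and coaster looked unmoved in the last pictures. I did not check the tumblers and the sauce bottle there, but no move went near them.

**Disagreements:** the top and wrist cameras differed by up to 5 mm across the dock. In the last wrist picture the tray edge measured 80.5 mm from the plate's end, where 85 mm means home. That error is on the home side, and I relied on the felt stop rather than the picture.

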